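Dispense one weight disc onto the balance

ROBOT

A 7-joint arm with a two-finger parallel gripper is mounted at the origin on the work surface. World frame = base frame: x ahead of the robot, y to its left, z up, the work surface at z = 0. Lengths are in m, angles in rad, forces in N, time in s.
With the tool pointing down it reaches from about 0.425 to 0.925 m from the base axis. Payload 6.8 kg.
Tool frame: the origin (TCP) lies between the finger pads; the fingertips stand 14 mm ahead of it and the grasp point (between the pads) lies 5 mm behind it; z points along the fingers, y is the direction in which the jaws open and shut (so a half turn about z gives the same grasp; the last joint's range is limited). The gripper opens to 85 mm and grips with 20 to 120 N. Pads are 22 mm wide; open, the fingers measure 114 mm over their backs; the gripper's body (76 mm by 85 mm) begins 54 mm behind the grasp point. The pads swing forward as they close: fully open they stand 13 mm farther back than shut.
Start: joints at [-1.35, 0.477, 0.022, 1.555, -0.011, 1.109, -0.083], TCP at [0.218, 0.639, 0.245] pointing down, gripper open.
Joint ranges: [-2.96, 2.96], [-0.34, 2.1], [-1.41, 1.46], [0.24, 2.44], [-1.37, 4.51], [0.17, 1.92], [-2.96, 2.96]. Speed limits (rad/s): [2.39, 2.39, 3.14, 3.14, 3.14, 3.14, 3.14].

INTERFACE

Orientations are given as a unit quaternion [w, x, y, z].
In Python, from station import bot gives the robot as it stands.
- The arm moves only by the shell command python3 -m crank 'ROWS' [FORCE]. ROWS is JSON, a list of rows, each a list of 3 entries, a list of its own where there are three numbers: the shift along the tool's x, y, z in m, then the turn, a rotation vector about the tool's x, y, z in degrees, then the finger opening in m, from 0 to 0.0854. A call has 1 to 10 rows; each row shifts and turns the commanded pose from where the row before left it, along the tool's axes as they then stand; what a row does not reach is not made up. A row lasts 1/8 s, in which the tool goes at most 62.5 mm and 10.7 degrees, less where a joint would pass 70% of its speed; a pose out of reach is approached as far as the arm can. A call is refused whole if a number of a shift passes 0.0625 or a number of a turn 10.7, either way. A call with a gripper value outside its range is refused whole. The fingers move at their own pace and stop on an object; FORCE is the grip in N (left out, the last holds). Time passes only in rows, so rows that do not move let the fingers close. It gives the time, the measured TCP pose, the force and the opening at its end, in the units of the state.
- bot.get_obs(): the state, without advancing time (a new reading comes with each control period).
- bot.read_camera(name): name is "scene" or "top" or "wrist"; returns (picture, depth): 480x640x3 uint8, red, green, blue; 480x640 float32, m along the optical axis (not along the pixel's ray), 0 where there is no reading.
- bot.calibration(name): a dict with "fx", "fy", "cx", "cy" (pixels), "extrinsics" (4x4, takes a point from camera to world coordinates). Camera axes: x right, y down, z forward; pixel columns grow to the right and rows downward; lengths in m; the calibration is good to about 2 mm. A picture is of the moment at which its call begins: read the wrist's pose just before it. calibration takes no time and is no camera call; for the wrist camera it gives the pose at the moment of the call.
- bot.hand_in(): hands the job in, once; it reports no verdict.
The state is a dict: "t": time; "q": joint angles; "joint_vel": joint speeds; "joint_torque": joint torques, N m; "eef_pos": TCP position; "tool_rot": TCP orientation; "contact_force": force on the tool from outside, world axes, zero at the start; "torque": the same for the moment, N m; "gripper_width": opening from 0.0 (shut) to 1.0 (fully open).
Only numpy, scipy, OpenCV 4.12 (cv2) and the standard library are available. Lean on these libraries where they do the work, as an engineer would, in place of code of your own. Each camera call takes 0.05 s, during which the arm holds its last target.

TASK

Check-weigh one disc: press the disc magazine's plunger once, all the way in, and let it spring back, so that a single steel disc comes out onto the bed in front of the magazine; then nudge that disc sideways with the fingertips, sliding it flat and never picking it up, until the whole disc lies on the pan of the pocket balance. Do not lean on the balance or press the plunger again, keep the other discs in the magazine, and leave the notebook, weight hanger and boss head where they are.

Things in the scene. Friction and masses are not known exactly. Their poses are not given: they have to be found in the camera images.
- dispenser: Disc magazine screwed to the bench (sizes in mm). Blue cast base with a flat steel bed 28 above the bench, x -87 to 100, y -22.5 to 22.5; a tower holding three stacked discs; behind it a low blue spring housing (x -87 to -23, top 48 high) and the plunger. A foot 96 wide, 10 high at x -84 to -48. Origin: on the bench under the tower's centre; x = the way discs come out, z up.
- landing (a point): Point on the bed, 28 above the bench and 68 along x from the dispenser's origin, where a disc's centre lies after a full stroke; axes as the dispenser's. The bed is open on both sides here (x 23 to 97); a lip 3 high closes its end (x 97 to 100), so the disc's centre ends at x 66 to 79.
- tower_top (a point): Centre of the open top of the clear square tower, 70 above the bench; outside 46 (x) by 45 (y). Axes as the dispenser's.
- plunger_face (a point): Centre of the outer flat face of the plunger's black round knob (34 diameter, 8 thick, axis level and 32 above the bench), 170 behind the dispenser's origin when out; moves with the plunger. Axes as the dispenser's: push it along +x. Behind and beside the knob is free space.
- plunger (a joint): Plunger travel in m: 0 out (sprung back), 0.073 fully in at its stop. The spring takes 4 N when out, 8 N when in; with rubbing discs a stroke takes 7 to 14 N. Its pusher drives the lowest disc out under the tower's front; let go, it springs back by itself and the stack drops by one disc. 0.068 or more counts as fully in.
- disc1: The lowest steel disc in the stack, the one that comes out first. Each disc: 36 in diameter, 12 thick, flat, about 100 g, with a 6 drilled hole in the middle. Origin: centre of its underside; z is its axis.
- disc2: The second disc from below, same size; origin at the centre of its underside. Stays in the tower and drops to the bed when the plunger springs back.
- disc3: The top disc of the stack, same size and origin.
- balance: Pocket balance fixed beside the bed's open end, on one side or the other (dispenser y about +78 or -78): black body 146 x 98 x 20, square pan, display and keys beyond the pan. Origin: on the bench under the pan's centre; x nearly parallel to the dispenser's x, towards the display; z up. Its pan is 1.5 lower than the bed and 2 to 9 away from the bed's edge, so a disc slides across.
- pan (a point): Centre of the pan's top face, 26.5 above the bench. The pan is a flat 100 x 100 square without a rim, edges along the balance's x and y.
- notebook: Blue hardback notebook lying flat, 142 x 96 x 14, on the other side of the bed than the balance, below bed height; origin at the centre of its underside, x along its long side. Leave alone.
- hanger: Brass weight hanger standing upright: foot 36 in diameter, thin stem and hook, 114 high, some 205 to 235 ahead of the dispenser's origin along x; origin at the centre of its underside. Leave alone.
- boss_head: Grey boss head clamp lying on the bench, 77 x 51 x 26, beside the dispenser near the plunger end, on its -y side; origin at the centre of the underside of its block. Leave alone.
There are look-alikes about, which are no part of the job. What is shaped like the balance but blue, pink or yellow is not meant.

How it is judged:
On the way, in this order (a step that is already met when the one before it is completed fails the run):
1. the plunger is pressed fully in by the fingers and the lowest disc is out in front of the tower (value of joint plunger above 0.068 m and x of disc1 in the frame of dispenser above 0.06 m and contact force between the fingers and dispenser above 0.5 N), for 0.05 s.
2. the plunger has sprung back, the stack has dropped and the one disc lies on the bed (value of joint plunger below 0.004 m and x of disc1 in the frame of dispenser above 0.06 m and z of disc1 in the frame of dispenser above 0.026 m and z of disc2 in the frame of dispenser below 0.031 m), for 0.1 s.
At the end, for the whole second after the job is handed in: The first disc lies flat and at rest with its full weight on the balance's pan, its centre within 32 mm of the pan's centre along both pan edges (the whole disc on the pan), clear of the dispenser; the plunger is fully out; the other two discs are stacked in the tower, dropped by one (x of disc1 in the frame of balance between -0.032 and 0.032 m and y of disc1 in the frame of balance between -0.032 and 0.032 m and height (world z) of disc1 between 0.0235 and 0.0295 m and angle between disc1's own z axis and vertical below 0.08 rad and linear speed of disc1 below 0.01 m/s and contact force between disc1 and balance above 0.5 N and contact force between disc1 and dispenser below 0.1 N and value of joint plunger below 0.004 m and x of each of disc2, disc3 in the frame of dispenser below 0.012 m and z of disc2 in the frame of dispenser below 0.032 m and z of disc3 in the frame of dispenser below 0.044 m); the robot touches nothing.
It fails at once if the disc is lifted (more than 15 mm above the bed) or tipped up (height (world z) of disc1 above 0.043 m or angle between disc1's own z axis and vertical above 0.6 rad).
It fails at once if a second disc leaves the tower (x of any of disc2, disc3 in the frame of dispenser above 0.02 m or distance of any of disc2, disc3 from where it was at the start of the episode above 0.03 m).
It fails at once if the balance is leaned on (more than 12 N, by the robot or through the disc) (contact force between anything else and balance above 12 N).
It fails at once if the plunger is pressed a second time after the stack has dropped (x of disc1 in the frame of dispenser above 0.06 m and z of disc2 in the frame of dispenser below 0.03 m and value of joint plunger above 0.015 m).
It fails at once if the notebook, hanger or boss head is moved by more than 15 mm or the hanger is tipped (distance of any of notebook, hanger, boss_head from where it was at the start of the episode above 0.015 m or angle between hanger's own z axis and vertical above 0.3 rad).
It also fails if it takes over 51 s, if anything falls off the work surface, if the arm or the gripper's body presses on something with over 40 N, if the wrist force passes 120 N, or if a joint passes its speed limit or range.

## Working session

There is one attempt and no reset: what is moved stays moved. The work goes in short steps, Python scripts to look and compute and a shell command to move; the robot and the scene stay as the last step left them, time stands still between calls to the robot, and variables do not carry over. Pictures are saved under pics/ and viewed, and the job is handed in when it is done.

```bash
mkdir -p pics; ls; python3 - <<'E'
from station import bot
import cv2,json
o=bot.get_obs();print({k:o[k] for k in('t','q','eef_pos','tool_rot','contact_force','gripper_width')})
for n in('scene','top'):
    p,d=bot.read_camera(n);cv2.imwrite(f'pics/{n}0.png',p[:,:,::-1]);import numpy as np;np.save(f'pics/{n}0_d.npy',d);np.save(f'pics/{n}0.npy',p)
    c=bot.calibration(n);print(n,c)
E
```

```text
pics
{'t': 0.0, 'q': array([-1.35013045,  0.47779333,  0.02235556,  1.55644598, -0.01147173,
        1.10930866, -0.08310608]), 'eef_pos': array([0.21778712, 0.63830262, 0.24433287]), 'tool_rot': array([-6.58872275e-05,  1.63636581e-01,  9.86520266e-01, -9.11100184e-04]), 'contact_force': array([0.15922704, 0.31458436, 0.78073675]), 'gripper_width': 0.9999262511187827}
scene {'fx': 504.34212971026693, 'fy': 504.34212971026693, 'cx': 322.1621804029657, 'cy': 236.26215889966315, 'extrinsics': array([[ 0.66545559,  0.6364188 , -0.39005124,  0.91752231],
       [ 0.74640056, -0.56215033,  0.35619265, -0.16299268],
       [ 0.00742026, -0.52816485, -0.84910943,  0.75158234],
       [ 0.        ,  0.        ,  0.        ,  1.        ]])}
top {'fx': 550.9561913030949, 'fy': 550.9561913030949, 'cx': 320.3111629407218, 'cy': 245.42054939347184, 'extrinsics': array([[ 0.01091313, -0.99367974,  0.11172054,  0.48413925],
       [-0.99980821, -0.00902638,  0.01738001,  0.10581839],
       [-0.01626173, -0.11188878, -0.99358767,  1.15103316],
       [ 0.        ,  0.        ,  0.        ,  1.        ]])}
```

View pics/scene0.png

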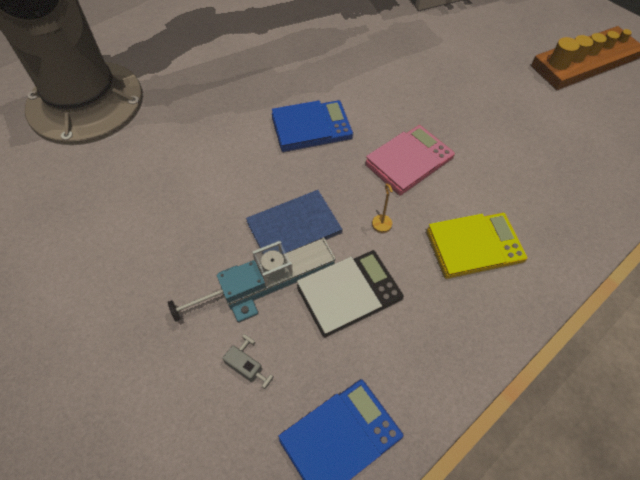

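View pics/top0.png

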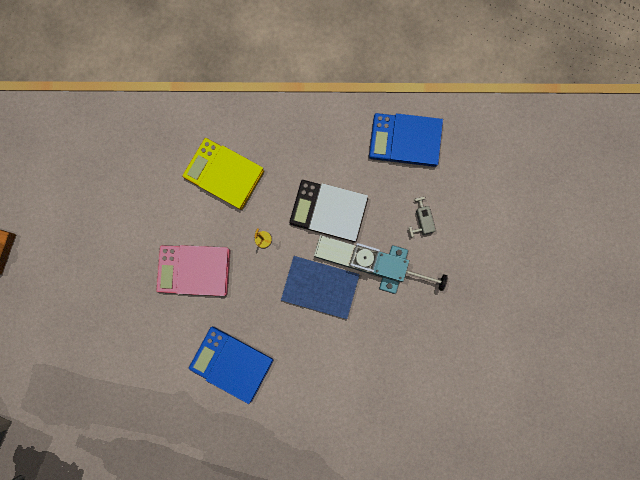

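```bash
cat > h.py <<'E'
import numpy as np,cv2
from station import bot
def cast(c,uv,z):
    uv=np.atleast_2d(np.asarray(uv,float));T=c['extrinsics']
    d=np.c_[(uv[:,0]-c['cx'])/c['fx'],(uv[:,1]-c['cy'])/c['fy'],np.ones(len(uv))]@T[:3,:3].T
    s=(z-T[2,3])/d[:,2];return T[:3,3]+s[:,None]*d
def proj(c,P):
    P=np.atleast_2d(P);T=c['extrinsics'];q=(P-T[:3,3])@T[:3,:3]
    return np.c_[q[:,0]/q[:,2]*c['fx']+c['cx'],q[:,1]/q[:,2]*c['fy']+c['cy']]
def cloud(c,d):
    T=c['extrinsics'];v,u=np.mgrid[:480,:640]
    return np.stack([(u-c['cx'])/c['fx']*d,(v-c['cy'])/c['fy']*d,d],-1)@T[:3,:3].T+T[:3,3]
E
python3 - <<'E'
import cv2,numpy as np
for n,(x0,x1,y0,y1) in dict(top=(280,460,165,305),scene=(160,410,180,350)).items():
    p=cv2.imread(f'pics/{n}0.png')[y0:y1,x0:x1]
    s=800/(x1-x0) if n=='scene' else 4.2
    s=min(s,3.2 if n=='scene' else 4.2)
    cv2.imwrite(f'pics/{n}0z.png',cv2.resize(p,None,fx=s,fy=s,interpolation=cv2.INTER_CUBIC))
from h import *
for n in('top','scene'):
    c=bot.calibration(n);p=np.load(f'pics/{n}0.npy');d=np.load(f'pics/{n}0_d.npy')
    W=cloud(c,d);hsv=cv2.cvtColor(p,cv2.COLOR_RGB2HSV);z=W[...,2]
    near=(W[...,0]>.4)&(W[...,0]<.9)&(W[...,1]>-.2)&(W[...,1]<.25)
    white=((hsv[...,1]<40)&(hsv[...,2]>150)&near).astype('uint8')
    blk=((hsv[...,2]<50)&near).astype('uint8')
    teal=((hsv[...,0]>88)&(hsv[...,0]<104)&(hsv[...,1]>80)&(hsv[...,2]>70)&near).astype('uint8')
    for nm,m,h in(('white',white,.0272),('blk',blk,.032),('teal',teal,.048)):
        cs,_=cv2.findContours(m,cv2.RETR_EXTERNAL,cv2.CHAIN_APPROX_NONE)
        for k in cs:
            if cv2.contourArea(k)<60:continue
            r=cv2.minAreaRect(k);b=cv2.boxPoints(r);q=cast(c,b,h)
            mm=np.zeros_like(m);cv2.drawContours(mm,[k],-1,1,-1);zz=z[mm>0]
            print(n,nm,cv2.contourArea(k),b.round(1).tolist(),'ctr',q.mean(0).round(4),'sides',np.linalg.norm(q[0]-q[1]).round(4),np.linalg.norm(q[1]-q[2]).round(4),'z',np.percentile(zz,[5,50,95]).round(4))
E
```

```text
top white 273.5 [[350.5, 264.70001220703125], [356.20001220703125, 245.8000030517578], [378.6000061035156, 252.5], [372.8999938964844, 271.5]] ctr [0.5842 0.0348 0.0272] sides 0.0408 0.0477 z [0.0496 0.0651 0.0732]
top white 724.0 [[312.8999938964844, 255.10000610351562], [319.1000061035156, 234.39999389648438], [355.20001220703125, 245.3000030517578], [349.0, 265.8999938964844]] ctr [0.601  0.0972 0.0272] sides 0.0445 0.0775 z [0.0251 0.0287 0.0325]
top white 2184.0 [[308.79998779296875, 228.1999969482422], [322.3999938964844, 178.1999969482422], [368.6000061035156, 190.8000030517578], [355.0, 240.8000030517578]] ctr [0.6858 0.0883 0.0272] sides 0.1088 0.0995 z [0.0237 0.0271 0.0306]
top blk 71.0 [[434.20001220703125, 285.1000061035156], [444.20001220703125, 273.3999938964844], [451.20001220703125, 279.3999938964844], [441.20001220703125, 291.1000061035156]] ctr [ 0.5373 -0.1229  0.032 ] sides 0.0312 0.0184 z [0.001  0.0426 0.0502]
top blk 861.0 [[288.29998779296875, 224.0], [301.1000061035156, 178.8000030517578], [366.3999938964844, 197.3000030517578], [353.6000061035156, 242.39999
[... 1177 characters left out ...]
5156]] ctr [0.5889 0.0631 0.0272] sides 0.0889 0.0435 z [0.0268 0.029  0.0727]
scene blk 173.5 [[312.29998779296875, 317.20001220703125], [387.29998779296875, 272.20001220703125], [402.5, 297.5], [327.5, 342.5]] ctr [0.7196 0.0955 0.032 ] sides 0.1431 0.0491 z [0.0128 0.0188 0.0218]
scene teal 258.0 [[231.6999969482422, 307.0], [251.0, 298.70001220703125], [256.79998779296875, 312.20001220703125], [237.5, 320.5]] ctr [ 0.6137 -0.0421  0.048 ] sides 0.0313 0.0244 z [0.0079 0.0108 0.0167]
scene teal 848.5 [[216.60000610351562, 273.5], [254.0, 259.0], [263.5, 283.29998779296875], [226.10000610351562, 297.79998779296875]] ctr [ 0.5671 -0.015   0.048 ] sides 0.0625 0.0467 z [0.0464 0.0485 0.0503]
```

View pics/top0z.png

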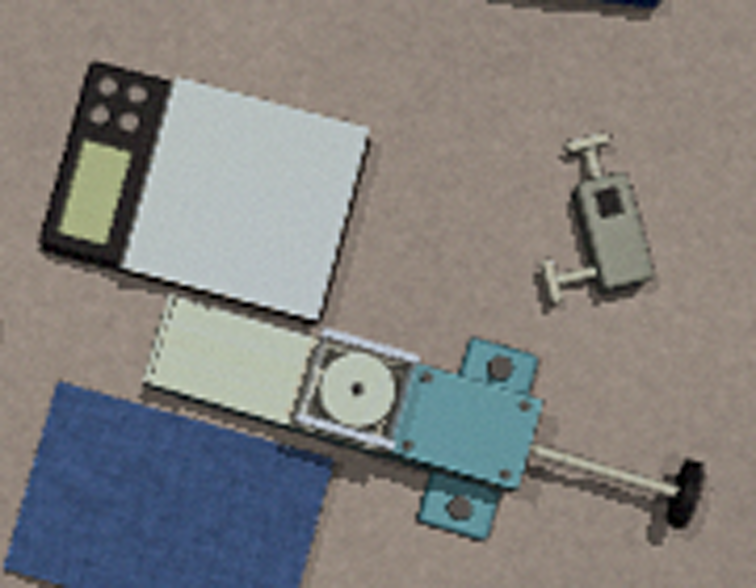

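View pics/scene0z.png

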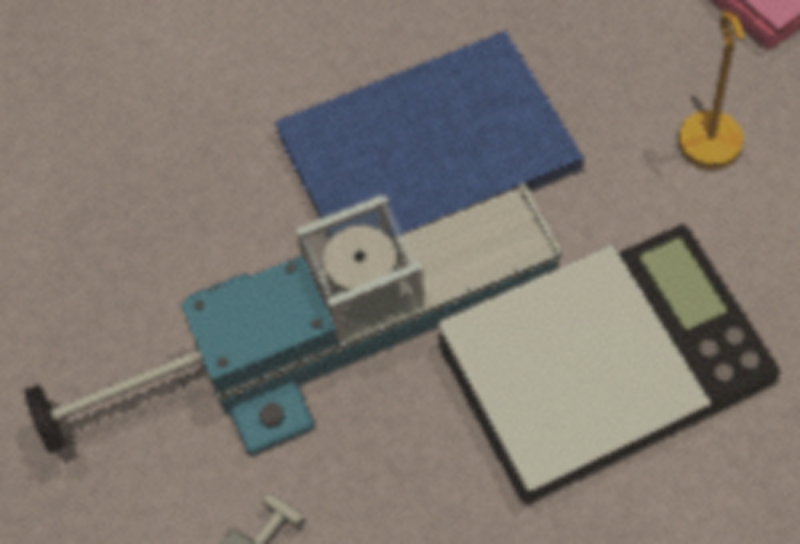

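```bash
python3 - <<'E'
from h import *
ct=bot.calibration('top');cs=bot.calibration('scene')
Z=lambda a:(np.array(a,float)/4.2+[280,165]-0.4)
S=lambda a:(np.array(a,float)/3.2+[160,180]-0.35)
def pr(n,c,uv,z):
    q=cast(c,uv,z);print(n,q.round(4).tolist());return q
a=pr('hole top',ct,Z([357,389]),.064);b=pr('hole scene',cs,S([359,256]),.064)
# bed edges top : far end lip corners & near tower
l=pr('bed top: lip -y,tower -y, lip +y, tower+y',ct,Z([[172,296],[314,337],[146,384],[292,421]]),.029)
l2=pr('bed scene: lip+y, lip-y',cs,S([[525,188],[560,255]]),.03)
h=pr('housing corners top',ct,Z([[415,362],[541,399],[519,487],[395,449]]),.048)
h2=pr('housing sc',cs,S([[183,300],[306,258],[338,337],[214,378]]),.048)
k=pr('knob face top edge (top), outer',ct,Z([[698,462],[683,525]]),.032)
k2=pr('knob scene',cs,S([[38,388],[52,448]]),.032)
p=pr('pan top',ct,Z([[176,78],[370,128],[318,321],[124,268]]),.0265);print(p.mean(0))
p2=pr('pan scene',cs,S([[440,325],[614,248],[712,404],[527,492]]),.0265);print(p2.mean(0))
for nm,v in(('bed',l[0]-l[1]),('bed+y',l[2]-l[3]),('housing',h[0]-h[1]),('h',h[3]-h[2]),('hs',h2[1]-h2[0]),('hs',h2[2]-h2[3]),('pan',p[0]-p[1]),('pan',p[3]-p[2]),('pans',p2[1]-p2[0]),('pans',p2[2]-p2[3])):
    print(nm,np.linalg.norm(v).round(4),np.degrees(np.arctan2(v[1],v[0])).round(2))
for n,c in(('top',ct),('scene',cs)):
    d=np.load(f'pics/{n}0_d.npy');W=cloud(c,d);p_=np.load(f'pics/{n}0.npy')
    m=(p_.max(-1)<45)&(W[...,1]<-.09)&(W[...,0]<.6)&(W[...,0]>.48)&(W[...,2]>.01)&(W[...,2]<.06)
    P=W[m];print(n,'knob cloud',len(P),P.mean(0).round(4) if len(P) else '',P.min(0).round(4),P.max(0).round(4))
E
```

```text
hole top [[0.5837, 0.0369, 0.064]]
hole scene [[0.5818, 0.038, 0.064]]
bed top: lip -y,tower -y, lip +y, tower+y [[0.6317, 0.1252, 0.029], [0.6121, 0.0557, 0.029], [0.5884, 0.1374, 0.029], [0.571, 0.0662, 0.029]]
bed scene: lip+y, lip-y [[0.5909, 0.1388, 0.03], [0.6328, 0.1254, 0.03]]
housing corners top [[0.5984, 0.0082, 0.048], [0.5812, -0.0518, 0.048], [0.5391, -0.041, 0.048], [0.5566, 0.0178, 0.048]]
housing sc [[0.5362, -0.0373, 0.048], [0.5574, 0.0223, 0.048], [0.6023, 0.007, 0.048], [0.5802, -0.0506, 0.048]]
knob face top edge (top), outer [[0.5528, -0.1293, 0.032], [0.5225, -0.1217, 0.032]]
knob scene [[0.5204, -0.1151, 0.032], [0.5512, -0.1271, 0.032]]
pan top [[0.7409, 0.1244, 0.0265], [0.7165, 0.0284, 0.0265], [0.6203, 0.0537, 0.0265], [0.6457, 0.1489, 0.0265]]
[0.68084865 0.08886908 0.0265    ]
pan scene [[0.6213, 0.0546, 0.0265], [0.6469, 0.1505, 0.0265], [0.742, 0.1262, 0.0265], [0.7157, 0.0285, 0.0265]]
[0.68145689 0.08994878 0.0265    ]
bed 0.0722 74.28
bed+y 0.0732 76.28
housing 0.0624 74.01
h 0.0614 73.44
hs 0.0632 70.38
hs 0.0618 69.07
pan 0.0991 75.71
pan 0.0986 75.09
pans 0.0992 75.04
pans 0.1011 74.96
top knob cloud 82 [ 0.5365 -0.1204  0.0417] [ 0.5214 -0.1279  0.0181] [ 0.5519 -0.1141  0.0531]
scene knob cloud 42 [ 0.5459 -0.1226  0.0429] [ 0.5288 -0.1278  0.0327] [ 0.5538 -0.1177  0.0514]
```

```bash
cat > st.py <<'E'
from h import *
from scipy.spatial.transform import Rotation as R
O=np.array([.5828,.0374]);yaw=np.radians(73.6);ex=np.array([np.cos(yaw),np.sin(yaw)]);ey=np.array([-ex[1],ex[0]])
def disp(p): 
    d=np.asarray(p)[:2]-O;return np.array([d@ex,d@ey])
if __name__=='__main__':
    o=bot.get_obs();q=o['tool_rot'];M=R.from_quat([q[1],q[2],q[3],q[0]]).as_matrix()
    print('t',round(o['t'],2),'disp xy mm',(disp(o['eef_pos'])*1000).round(1),'z',(o['eef_pos'][2]*1000).round(1),'tooly yaw',np.degrees(np.arctan2(M[1,1],M[0,1])).round(2),'toolz',M[:,2].round(4),'F(disp)',(np.r_[o['contact_force'][:2]@ex,o['contact_force'][:2]@ey,o['contact_force'][2]]).round(1),'q',o['q'].round(2),'w',round(float(o['gripper_width']),3))
E
python3 -m crank '[[[0,0,0],[0,0,-2.4],0],[[-0.06,0,0],[0,0,0],0],[[-0.06,0,0],[0,0,0],0],[[-0.06,0,0],[0,0,0],0],[[-0.06,0,0],[0,0,0],0]]'; python3 st.py
```

```text
t: 0.72
eef_pos: [0.4496, 0.5701, 0.2448]
tool_rot: [-0.0, 0.143, 0.99, -0.0]
contact_force: [-0.3, 0.6, -0.7]
gripper_width: 0.0
t 0.72 disp xy mm [473.4 278.2] z 244.8 tooly yaw 73.58 toolz [-5.e-04 -6.e-04 -1.e+00] F(disp) [ 0.5  0.4 -0.7] q [-1.03  0.56  0.07  1.42 -0.04  1.16  0.32] w 0.0
```

```bash
python3 -m crank '[[[-0.02,-0.049,0],[0,0,0],0],[[-0.02,-0.049,0],[0,0,0],0],[[-0.02,-0.049,0],[0,0,0],0],[[-0.02,-0.049,0],[0,0,0],0],[[-0.02,-0.049,0],[0,0,0],0],[[-0.02,-0.049,0],[0,0,0],0],[[-0.02,-0.049,0],[0,0,0],0],[[-0.02,-0.049,0],[0,0,0],0],[[-0.02,-0.049,0],[0,0,0],0],[[-0.02,-0.049,0],[0,0,0],0]]'; python3 st.py
```

```text
t: 1.98
eef_pos: [0.501, 0.0426, 0.2452]
tool_rot: [-0.0, 0.143, 0.99, 0.0]
contact_force: [1.8, 0.5, 0.5]
gripper_width: -0.002
t 1.98 disp xy mm [-18.1  79.9] z 245.2 tooly yaw 73.57 toolz [-2.e-04  1.e-04 -1.e+00] F(disp) [ 1.  -1.5  0.5] q [-0.43  0.19  0.25  1.97 -0.06  0.98  1.13] w -0.002
```

```bash
python3 -m crank '[[[-0.02,-0.049,0],[0,0,0],0],[[-0.02,-0.049,0],[0,0,0],0],[[-0.02,-0.049,0],[0,0,0],0],[[-0.02,-0.051,0.02],[0,0,0],0],[[0,0,0.04],[0,0,0],0],[[0,0,0],[0,0,0],0]]'; python3 st.py; python3 - <<'E'
from h import *
c=bot.calibration('wrist');p,d=bot.read_camera('wrist');cv2.imwrite('pics/w1.png',p[:,:,::-1]);np.savez('pics/w1.npz',p=p,d=d,**c)
E
```

```text
t: 2.72
eef_pos: [0.5196, -0.1679, 0.1827]
tool_rot: [-0.003, 0.143, 0.99, 0.0]
contact_force: [0.3, 0.7, -1.5]
gripper_width: 0.002
t 2.73 disp xy mm [-214.8    2.7] z 182.7 tooly yaw 73.51 toolz [-0.0067  0.0011 -1.    ] F(disp) [ 0.7 -0.1 -1.5] q [-0.09  0.35  0.36  1.94 -0.16  0.88  1.63] w 0.002
```

View pics/w1.png

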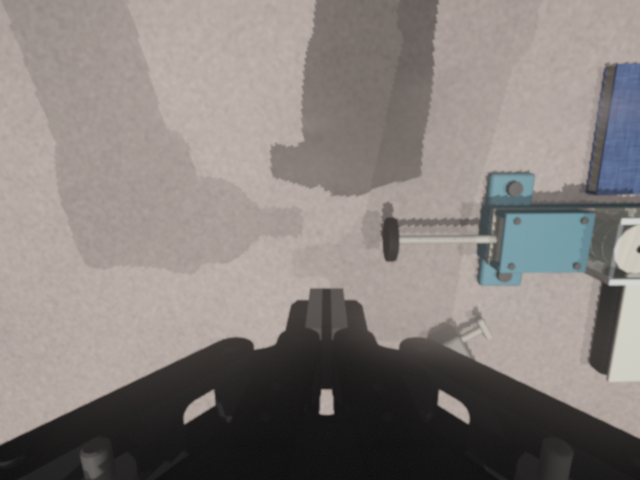

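```bash
python3 st.py; python3 - <<'E'
from st import *
c=np.load('pics/w1.npz')
for n,uv,z in(('knob outer edge',[383,239],.032),('knob ends',[390,219],.032),('',[391,260],.032),('shaft',[440,239],.032),('housing',[[499,213],[588,212],[592,269],[500,274]],.048),('foot',[[490,173],[534,172],[521,287],[481,285]],.010)):
    q=cast(c,uv,z);print(n,[(disp(x)*1000).round(1).tolist() for x in q])
E
```

```text
t 2.77 disp xy mm [-214.1    1.3] z 184.5 tooly yaw 73.58 toolz [-3.3e-03  7.0e-04 -1.0e+00] F(disp) [-0.2  0.1  1. ] q [-0.09  0.35  0.36  1.94 -0.16  0.88  1.63] w -0.001
knob outer edge [[-171.2, -1.8]]
knob ends [[-166.4, 13.8]]
 [[-164.3, -18.7]]
shaft [[-127.3, -1.9]]
housing [[-91.7, 21.1], [-28.5, 21.6], [-18.0, -21.1], [-85.7, -24.8]]
foot [[-84.9, 46.5], [-50.1, 47.2], [-47.7, -49.9], [-82.3, -48.0]]
```

```bash
python3 -m crank '[[[-0.002,0,0.05],[0,0,0],0],[[0,0,0.05],[0,0,0],0],[[0,0,0.035],[0,0,0],0],[[0,0,0.015],[0,0,0],0],[[0,0,0],[0,0,0],0],[[0,0.015,0],[0,0,0],0],[[0,0,0],[0,0,0],0]]'; python3 st.py; python3 - <<'E'
from h import *
c=bot.calibration('wrist');p,d=bot.read_camera('wrist');cv2.imwrite('pics/w2.png',p[:,:,::-1])
E
```

```text
t: 3.65
eef_pos: [0.53, -0.1523, 0.0366]
tool_rot: [0.001, 0.141, 0.99, 0.001]
contact_force: [-0.3, 0.3, 1.0]
gripper_width: 0.001
t 3.65 disp xy mm [-196.9   -2.9] z 36.6 tooly yaw 73.73 toolz [ 2.8e-03  8.0e-04 -1.0e+00] F(disp) [0.2 0.4 1. ] q [-0.04  0.58  0.27  2.02 -0.28  0.58  1.7 ] w 0.001
```

View pics/w2.png

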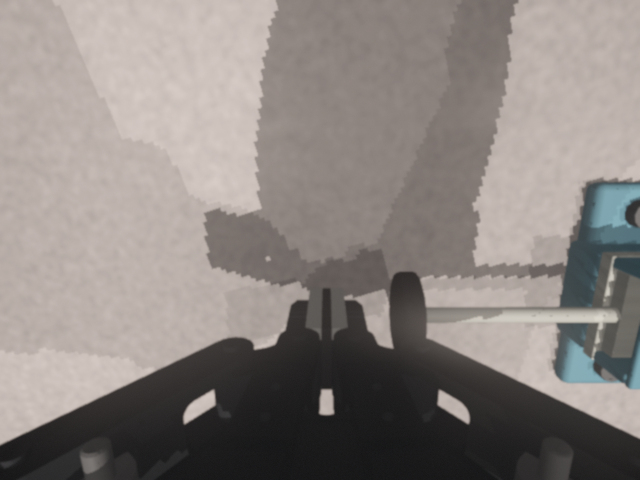

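```bash
python3 -m crank '[[[0,0.01,0],[0,0,0],0],[[0,0.01,0],[0,0,0],0],[[0,0.01,0],[0,0,0],0],[[0,0.01,0],[0,0,0],0]]'; python3 st.py; python3 -m crank '[[[0,0.01,0],[0,0,0],0],[[0,0.01,0],[0,0,0],0],[[0,0.008,0],[0,0,0],0]]'; python3 st.py
```

```text
t: 4.2
eef_pos: [0.5389, -0.1182, 0.0356]
tool_rot: [-0.0, 0.144, 0.99, -0.001]
contact_force: [-2.9, -9.1, 4.3]
gripper_width: -0.001
t 4.2 disp xy mm [-161.7   -1.8] z 35.6 tooly yaw 73.43 toolz [-5.0e-04 -2.9e-03 -1.0e+00] F(disp) [-9.6  0.2  4.3] q [-0.12  0.58  0.28  2.01 -0.28  0.58  1.63] w -0.001
t: 4.58
eef_pos: [0.5467, -0.0913, 0.0356]
tool_rot: [-0.0, 0.144, 0.99, -0.001]
contact_force: [-3.0, -8.2, 5.0]
gripper_width: 0.002
t 4.58 disp xy mm [-133.6   -1.7] z 35.6 tooly yaw 73.44 toolz [-9.0e-04 -2.6e-03 -1.0e+00] F(disp) [-8.7  0.5  5. ] q [-0.17  0.59  0.28  2.01 -0.28  0.58  1.59] w 0.002
```

```bash
python3 -m crank '[[[0,0.006,0],[0,0,0],0],[[0,0.006,0],[0,0,0],0]]' >/dev/null; python3 st.py; python3 -m crank '[[[0,0.004,0],[0,0,0],0],[[0,0.003,0],[0,0,0],0]]'>/dev/null; python3 st.py
```

```text
t 4.83 disp xy mm [-122.1   -1.6] z 35.6 tooly yaw 73.41 toolz [-0.0013 -0.0029 -1.    ] F(disp) [-10.1   0.3   4.7] q [-0.19  0.59  0.28  2.   -0.28  0.59  1.57] w 0.002
t 5.08 disp xy mm [-115.3   -1.6] z 35.6 tooly yaw 73.42 toolz [-0.0014 -0.003  -1.    ] F(disp) [-9.7  0.7  6.7] q [-0.2   0.59  0.29  2.   -0.28  0.59  1.55] w -0.001
```

```bash
python3 -m crank '[[[0,0.003,0],[0,0,0],0],[[0,0,0],[0,0,0],0]]'>/dev/null; python3 st.py; python3 - <<'E'
from h import *
p,d=bot.read_camera('top');cv2.imwrite('pics/top3.png',cv2.resize(p[165:305,280:460,::-1],None,fx=4.2,fy=4.2,interpolation=cv2.INTER_CUBIC))
E
```

```text
t 5.33 disp xy mm [-112.1   -1.5] z 35.5 tooly yaw 73.43 toolz [-0.0014 -0.0027 -1.    ] F(disp) [-8.   2.3  5.9] q [-0.21  0.59  0.29  2.   -0.28  0.59  1.55] w 0.004
```

View pics/top3.png

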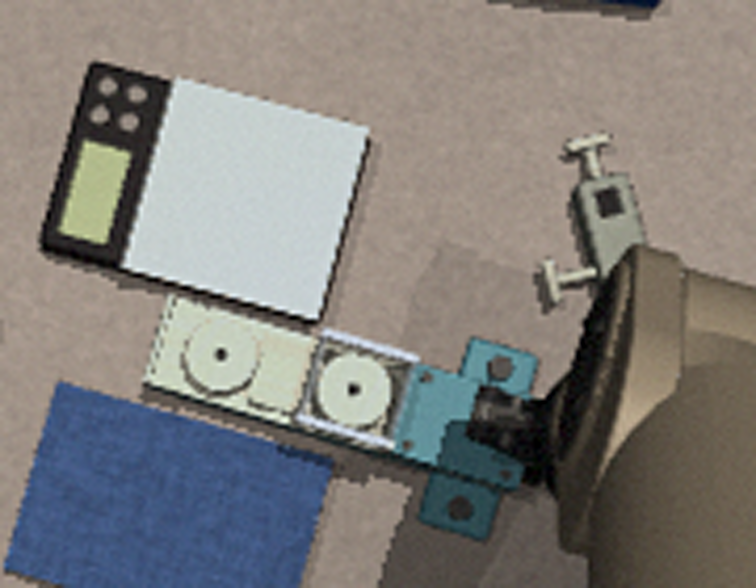

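The picture shows disc 1 out on the bed, with its hole at zoom pixel (221,354). The force hasn't risen at a stop yet, so I'll keep pushing.

```bash
python3 -m crank '[[[0,0.002,0],[0,0,0],0],[[0,0,0],[0,0,0],0]]'>/dev/null; python3 st.py;  python3 -m crank '[[[0,0.002,0],[0,0,0],0],[[0,0,0],[0,0,0],0]]'>/dev/null; python3 st.py; python3 -m crank '[[[0,0.002,0],[0,0,0],0],[[0,0,0],[0,0,0],0]]'>/dev/null; python3 st.py
```

```text
t 5.62 disp xy mm [-110.7   -1.5] z 35.6 tooly yaw 73.4 toolz [-0.0015 -0.0032 -1.    ] F(disp) [-9.9  1.7  5.8] q [-0.21  0.59  0.29  2.   -0.28  0.59  1.55] w -0.001
t 5.88 disp xy mm [-110.6   -1.5] z 35.6 tooly yaw 73.32 toolz [-0.0021 -0.0049 -1.    ] F(disp) [-14.6   1.4   7. ] q [-0.21  0.59  0.29  2.   -0.28  0.59  1.54] w 0.003
t 6.12 disp xy mm [-110.5   -1.5] z 35.6 tooly yaw 73.23 toolz [-0.0029 -0.0066 -1.    ] F(disp) [-18.3   1.5   7.6] q [-0.22  0.59  0.29  2.   -0.28  0.59  1.54] w -0.0
```

At the stop: position is holding while the force rises. Next I retract.

```bash
python3 -m crank '[[[0,-0.02,0],[0,0,0],0],[[0,-0.025,0],[0,0,0],0],[[0,-0.025,0],[0,0,0],0],[[0,-0.025,0],[0,0,0],0],[[0,-0.015,0],[0,0,0],0],[[0,0,-0.05],[0,0,0],0],[[0,0,-0.05],[0,0,0],0],[[0,0,-0.03],[0,0,0],0]]'>/dev/null; python3 st.py; python3 - <<'E'
from h import *
p,d=bot.read_camera('top');cv2.imwrite('pics/top4.png',cv2.resize(p[165:305,280:460,::-1],None,fx=4.2,fy=4.2,interpolation=cv2.INTER_CUBIC))
p,d=bot.read_camera('scene');cv2.imwrite('pics/scene4.png',cv2.resize(p[180:350,160:410,::-1],None,fx=3.2,fy=3.2,interpolation=cv2.INTER_CUBIC))
E
```

```text
t 7.12 disp xy mm [-212.5   -2.6] z 167.6 tooly yaw 73.61 toolz [ 2.6e-03  1.0e-04 -1.0e+00] F(disp) [ 0.6 -0.3 -0.6] q [-0.1   0.38  0.36  1.95 -0.18  0.84  1.65] w 0.003
```

View pics/top4.png

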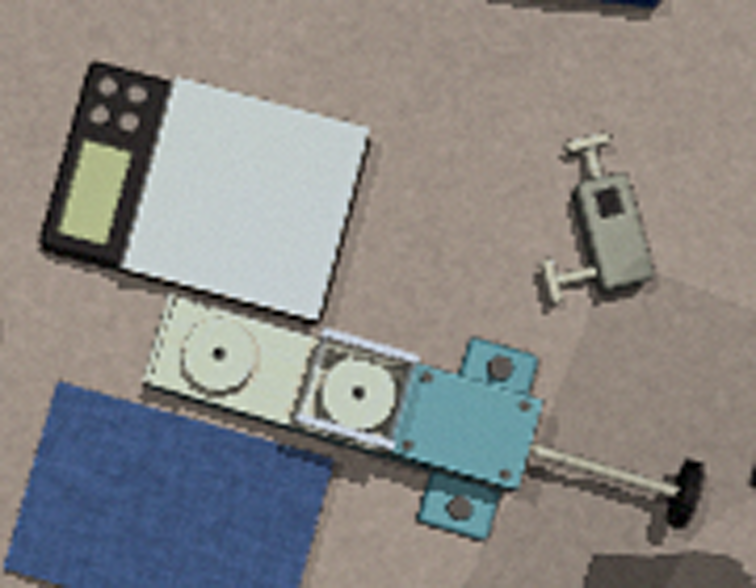

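View pics/scene4.png

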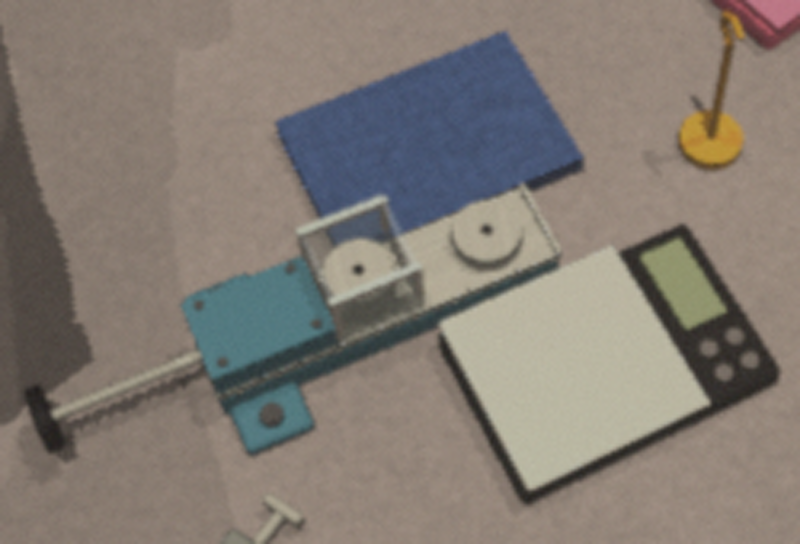

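The plunger is back and the stack has dropped by one. Disc 1's hole is at zoom pixel (218,353) in top and (487,229) in scene. Next I locate it.

```bash
python3 - <<'E'
from st import *
ct=bot.calibration('top');cs=bot.calibration('scene')
Z=lambda a:(np.array(a,float)/4.2+[280,165]-0.4)
S=lambda a:(np.array(a,float)/3.2+[160,180]-0.35)
for n,q in(('disc top',cast(ct,Z([218,353]),.04)),('disc scene',cast(cs,S([487,229]),.04)),('tower disc top',cast(ct,Z([358,392]),.052)),('tower disc sc',cast(cs,S([358,269]),.052))):
    print(n,q.round(4),(disp(q[0])*1000).round(1))
pc=np.array([.6811,.0894]);print('pan',(disp(pc)*1000).round(1))
E
```

```text
disc top [[0.6027 0.1025 0.04  ]] [68.1 -0.7]
disc scene [[0.6009 0.1038 0.04  ]] [68.8  1.3]
tower disc top [[0.5833 0.0357 0.052 ]] [-1.5 -1. ]
tower disc sc [[0.5813 0.0366 0.052 ]] [-1.2  1.2]
pan [ 77.6 -79.6]
```

```bash
python3 -m crank '[[[0.009,0.047,0],[0,0,0],0.016],[[0.009,0.047,0],[0,0,0],0.016],[[0.009,0.047,0],[0,0,0],0.016],[[0.009,0.047,0],[0,0,0],0.016],[[0.009,0.047,0],[0,0,0],0.016],[[0.008,0.046,0],[0,0,0],0.016],[[0,0,0],[0,0,0],0.016],[[0,0,0],[0,0,0],0.016]]'>/dev/null; python3 st.py
```

```text
t 8.22 disp xy mm [67.3 51.7] z 164.4 tooly yaw 73.59 toolz [-1.5e-03 -9.0e-04 -1.0e+00] F(disp) [-0.3 -0.5 -0.2] q [-0.55  0.4   0.29  1.92 -0.15  0.85  1.1 ] w 0.187
```

```bash
python3 -m crank '[[[0,0.001,0.05],[0,0,0],0.016],[[0,0,0.04],[0,0,0],0.016],[[0,0,0.02],[0,0,0],0.016],[[0,0,0],[0,0,0],0.016],[[0,0,0],[0,0,0],0.016]]'>/dev/null; python3 st.py; python3 - <<'E'
from h import *
p,d=bot.read_camera('wrist');cv2.imwrite('pics/w5.png',p[:,:,::-1])
p,d=bot.read_camera('scene');cv2.imwrite('pics/scene5.png',cv2.resize(p[180:350,160:410,::-1],None,fx=3.2,fy=3.2,interpolation=cv2.INTER_CUBIC))
E
```

```text
t 8.85 disp xy mm [67.9 50.3] z 56.1 tooly yaw 73.47 toolz [ 1.e-03 -1.e-04 -1.e+00] F(disp) [ 0.1 -0.4  0.3] q [-0.5   0.56  0.24  1.97 -0.21  0.63  1.16] w 0.188
```

View pics/w5.png

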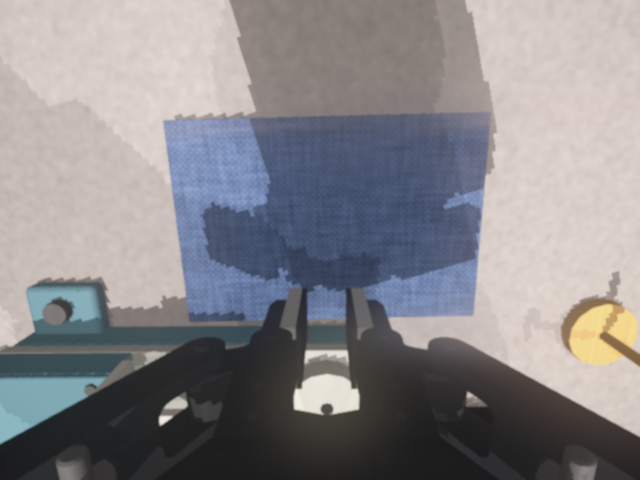

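View pics/scene5.png

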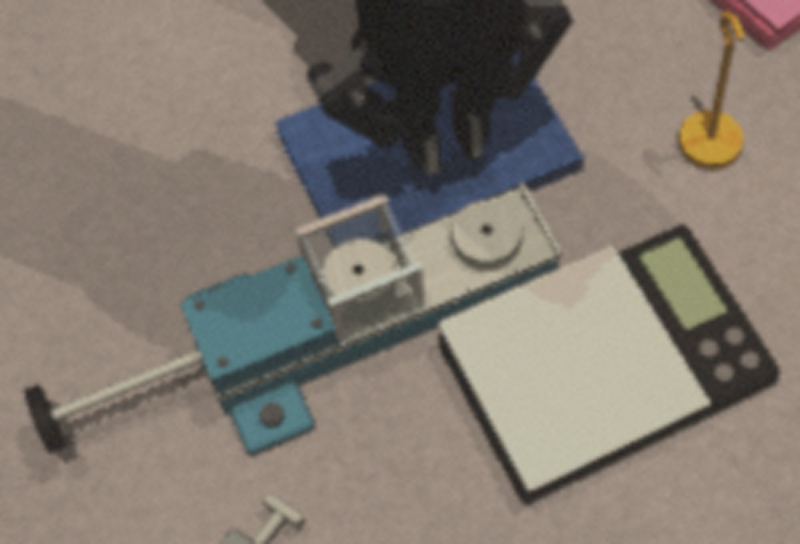

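```bash
python3 - <<'E'
from st import *
c=bot.calibration('scene');p,d=bot.read_camera('scene');W=cloud(c,d);m=d>0
D=(W[...,:2]-O);X=D@ex;Y=D@ey;Zz=W[...,2]
s=m&(abs(Y-.05)<.09)&(abs(X-.068)<.1)&(p.max(-1)<60)
o=bot.get_obs()['eef_pos'][2]
for a in np.arange(-.015,.12,.01):
    k=s&(Zz-o>a)&(Zz-o<a+.01)
    if k.sum()>3:print('above TCP mm',round(a*1000),'x',(np.percentile(X[k],[1,99])*1000).round(0),'y',(np.percentile(Y[k],[1,99])*1000).round(0),k.sum())
E
```

```text
above TCP mm -15 x [51. 86.] y [39. 60.] 23
above TCP mm -5 x [47. 90.] y [38. 59.] 53
above TCP mm 5 x [47. 91.] y [38. 58.] 61
above TCP mm 15 x [48. 89.] y [39. 62.] 56
above TCP mm 25 x [ 33. 103.] y [36. 56.] 93
above TCP mm 35 x [ 28. 110.] y [37. 59.] 270
above TCP mm 45 x [ 21. 114.] y [33. 60.] 132
above TCP mm 55 x [ 16. 119.] y [32. 54.] 190
above TCP mm 65 x [ 11. 125.] y [32. 47.] 195
above TCP mm 75 x [  6. 129.] y [31. 61.] 289
above TCP mm 85 x [ 11. 123.] y [30. 59.] 173
above TCP mm 95 x [ 27. 109.] y [31. 57.] 96
above TCP mm 105 x [31. 37.] y [39. 57.] 31
above TCP mm 115 x [32. 98.] y [12. 54.] 160
```

```bash
python3 -m crank '[[[0,0.0005,0.01],[0,0,0],0.016],[[-0.01,0,0],[0,0,0],0.016],[[-0.008,0,0],[0,0,0],0.016],[[-0.006,0,0],[0,0,0],0.016],[[-0.006,0,0],[0,0,0],0.016],[[-0.006,0,0],[0,0,0],0.016],[[-0.006,0,0],[0,0,0],0.016],[[0,0,0],[0,0,0],0.016]]'>/dev/null; python3 st.py; python3 - <<'E'
from h import *
p,d=bot.read_camera('scene');cv2.imwrite('pics/scene6.png',cv2.resize(p[180:350,160:410,::-1],None,fx=3.2,fy=3.2,interpolation=cv2.INTER_CUBIC))
E
```

```text
t 10.0 disp xy mm [69.1  8.4] z 45.4 tooly yaw 73.54 toolz [ 9.e-04 -1.e-04 -1.e+00] F(disp) [ 0.   0.3 -0.8] q [-0.45  0.62  0.23  1.88 -0.22  0.66  1.19] w 0.185
```

View pics/scene6.png

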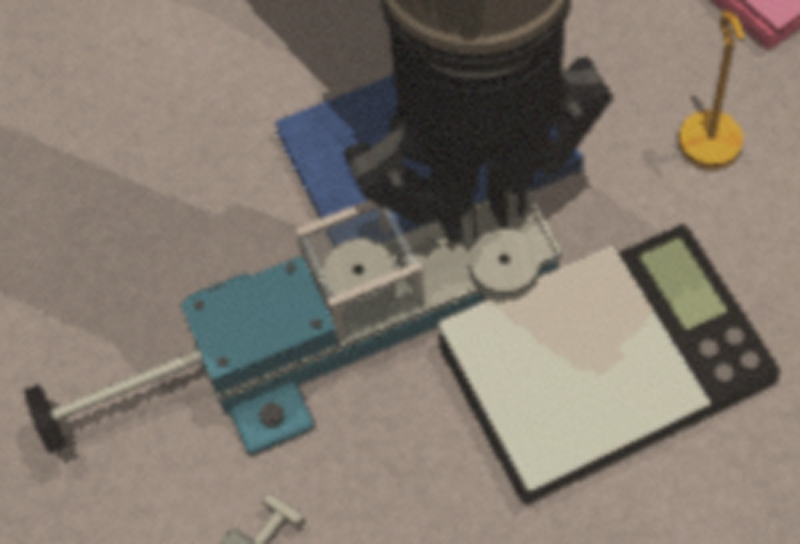

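The disc (hole at 504,259) is sliding sideways between both fingertips. Continuing.

```bash
python3 -m crank '[[[-0.006,0,0],[0,0,0],0.016],[[-0.006,0,0],[0,0,0],0.016],[[-0.006,0,0],[0,0,0],0.016],[[-0.006,0,0],[0,0,0],0.016],[[-0.006,0,0],[0,0,0],0.016],[[0,0,0],[0,0,0],0.016]]'>/dev/null; python3 st.py; python3 - <<'E'
from h import *
p,d=bot.read_camera('scene');cv2.imwrite('pics/scene7.png',cv2.resize(p[180:350,160:410,::-1],None,fx=3.2,fy=3.2,interpolation=cv2.INTER_CUBIC))
E
```

```text
t 10.8 disp xy mm [ 69.  -21.7] z 45.3 tooly yaw 73.53 toolz [ 7.e-04 -1.e-04 -1.e+00] F(disp) [-0.1 -0.4  1. ] q [-0.42  0.65  0.23  1.82 -0.22  0.69  1.22] w 0.186
```

View pics/scene7.png

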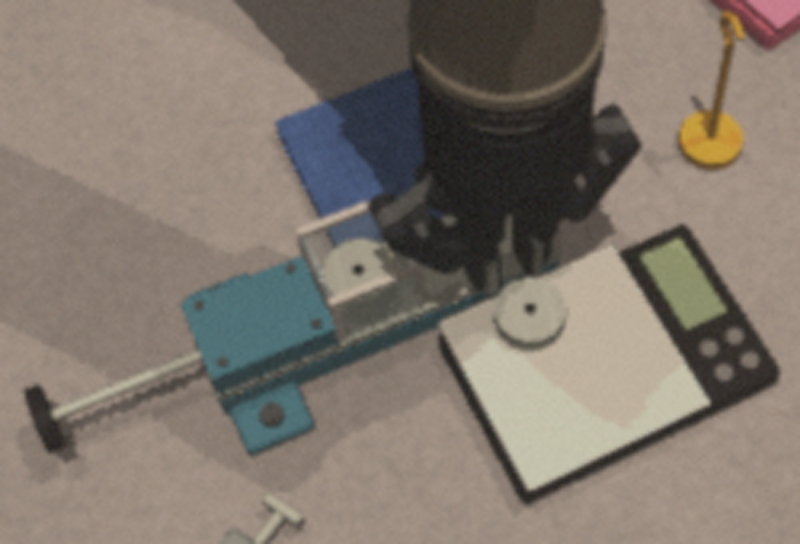

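The disc has crossed onto the pan (hole at 530,309). It needs about 28 mm more to reach the centre, then I back off and raise the tool.

```bash
python3 -m crank '[[[-0.006,0,0],[0,0,0],0.016],[[-0.006,0,0],[0,0,0],0.016],[[-0.006,0,0],[0,0,0],0.016],[[-0.006,0,0],[0,0,0],0.016],[[-0.004,0,0],[0,0,0],0.016],[[0,0,0],[0,0,0],0.016],[[0.01,0,0],[0,0,0],0.016],[[0.015,0,-0.005],[0,0,0],0.016]]'>/dev/null; python3 st.py
python3 -m crank '[[[0.01,0,-0.03],[0,0,0],0.016],[[0.02,0,-0.05],[0,0,0],0.016],[[0.05,0,-0.03],[0,0,0],0.016],[[0.055,0,0],[0,0,0],0.016],[[0.055,0,0],[0,0,0],0.016],[[0,0,0],[0,0,0],0.016]]'>/dev/null; python3 st.py; python3 - <<'E'
from h import *
p,d=bot.read_camera('scene');cv2.imwrite('pics/scene8.png',cv2.resize(p[180:350,160:410,::-1],None,fx=3.2,fy=3.2,interpolation=cv2.INTER_CUBIC))
p,d=bot.read_camera('top');cv2.imwrite('pics/top8.png',cv2.resize(p[165:305,280:460,::-1],None,fx=4.2,fy=4.2,interpolation=cv2.INTER_CUBIC))
E
```

```text
t 11.85 disp xy mm [ 68.9 -22.6] z 50.1 tooly yaw 73.55 toolz [-9.e-04 -1.e-04 -1.e+00] F(disp) [0.7 0.3 0. ] q [-0.42  0.65  0.23  1.81 -0.22  0.71  1.22] w 0.186
t 12.6 disp xy mm [ 68.8 171.4] z 160.1 tooly yaw 73.85 toolz [-3.5e-03  6.0e-04 -1.0e+00] F(disp) [ 1.3 -0.5  0.1] q [-0.7   0.25  0.27  2.14 -0.1   0.77  0.92] w 0.192
```

View pics/scene8.png

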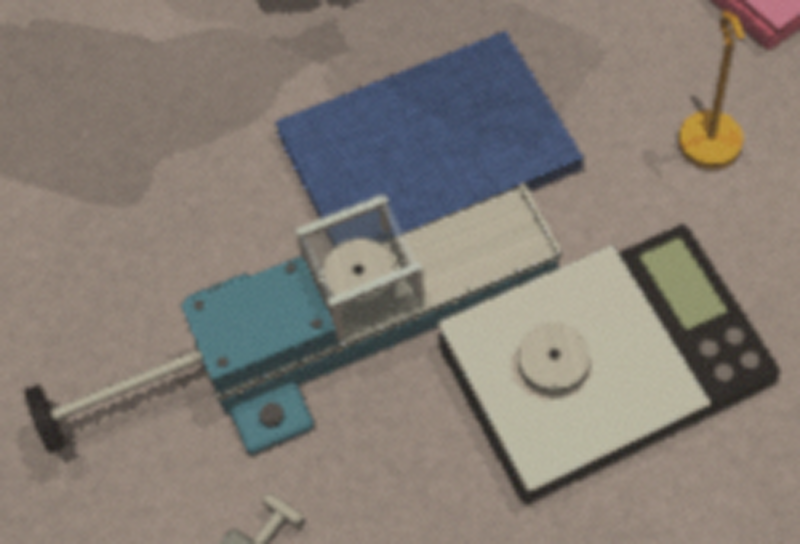

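View pics/top8.png

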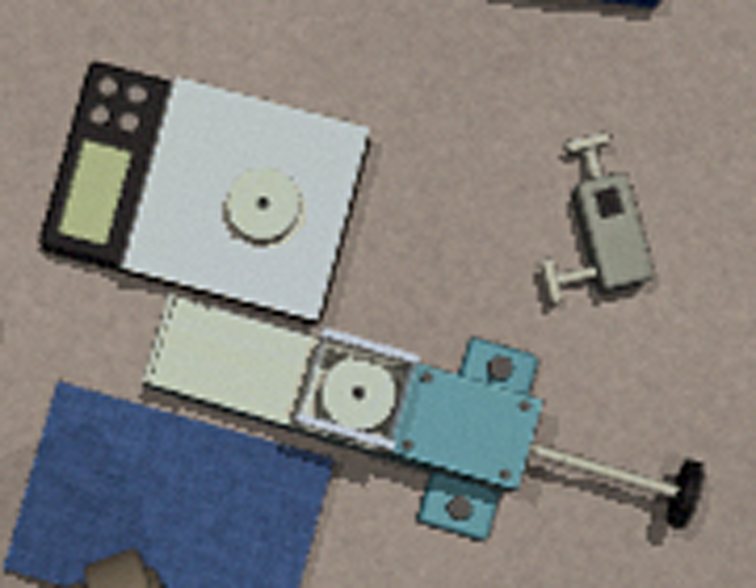

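The disc lies flat on the pan near its centre, with the hole at (553,354) in scene and (262,203) in top. I'll check it numerically and then hand in.

```bash
python3 - <<'E'
from st import *
ct=bot.calibration('top');cs=bot.calibration('scene')
a=cast(ct,np.array([262,203])/4.2+[280,165]-.4,.0385)[0];b=cast(cs,np.array([553,354])/3.2+[160,180]-.35,.0385)[0]
y=np.radians(75.1);e=np.array([np.cos(y),np.sin(y)]);f=np.array([-e[1],e[0]])
ok=True
for q in(a,b):
    d=q[:2]-[.6811,.0894];v=np.array([d@e,d@f])*1000;print('in balance mm',v.round(1));ok&=abs(v).max()<25
o=bot.get_obs();print(o['contact_force'].round(1),abs(o['joint_vel']).max())
if ok: print(bot.hand_in())
E
```

```text
in balance mm [-8.6  2.5]
in balance mm [-8.7  4.3]
[ 1.2 -0.6  1.3] 0.040104487960209344
the job is handed in; nothing more can be done
None
```

I pressed the plunger once to its stop. At the end its position held while the force rose from about 10 N to 18 N. It then sprang back and the stack dropped by one disc. With two slightly open fingertips I slid the single disc flat across the bed onto the pan, raised the arm clear and handed in at about 12.7 s of the 51 s allowed.

**Disc position:** the top and scene cameras put the disc centre at about (-8.6, +2.5) mm and (-8.7, +4.3) mm from the pan's centre. Both are within the 32 mm limit, and the two views agree to 2 mm.

**Other objects:** in the last pictures the plunger was fully out, and the disc visible at the tower's top sat centred. The notebook, hanger and boss head looked where they were at the start. These were judged by eye and not measured again at the end.

**Contact:** the arm was clear of everything. The last force reading was about 1–2 N, which matches the noise seen in free space. No check failed.

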